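# Cock the empty lane's sprung pusher for restocking

### The job

The lane with the green pusher is empty and about to be restocked. With your fingertips push the green pusher back along its lane by its front face until it is well past its catch pin, then let go so that it springs back and stays latched on the pin at mid travel. Do not pinch it by its edges or back or touch its catch, and leave the yellow and white pushers, the bottles and the other goods as they are.

Things in the scene. Friction and masses are not known exactly. Their poses are not given: they have to be found in the camera images.
- lane_green: fixed shelf lane (grey floor 305 x 90 and 8 thick, aluminium side rails, low green front lip; rails and lip reach 30 above the table). The empty lane to be worked on. The pusher slides in it along the lane's x. Origin on the table, 140 behind the lane's front end, mid width; its x axis points along the lane from the front end (robot side) to the rear, z up
- pusher_green (a joint): travel of the green pusher along its lane, m: 0 = sprung forward at rest, grows towards the rear (lane x), 0.090 = rear end stop. A spring drives it forward (about 3 N at 0, 6 N at 0.090; up to about 8 N in all are needed while its tooth lifts the pin, at 0.01 to 0.045). Let go before 0.045 it runs back to 0; once beyond about 0.048 the pin has dropped in front of its tooth and, let go, it stays at 0.045 (mid travel). It never turns or rises
- green_face (a point): centre of the front face of the green pusher plate (upright plate 58 wide x 76 high, seen face towards the lane's front end, bottom edge 12 and top edge 88 above the table; the point is 50 above the table). At rest it lies 80 behind the lane's front end and 60 in front of the lane origin; it moves with the pusher. Push here along the lane's x axis
- green_back: what backs the green plate and moves with it: rear skin of the same colour and black side edges (64 wide over all, the edges begin 2 behind the front face, the rear skin ends 10 behind it) and the steel bar, 24 wide and low, with the tooth, running to the rear under the catch. Not to be touched; origin at the same point as green_face
- tower_green: the catch of the green lane: grey bridge over the lane, 76 wide, 20 long, top 62 above the table, carrying the vertical steel catch pin with its red knob (top 76 above the table, 88 while lifted). It works by itself and is not to be touched. Origin on the lane floor under the pin, 75 behind the lane origin; the bridge's front stays at least 25 behind the pusher's rear skin even at full travel
- pin_green (a joint): lift of the green lane's sprung catch pin, m: 0 = down, about 0.012 while the tooth passes under it
- pusher_yellow (a joint): travel of the yellow pusher in the same kind of lane: forward at 0, to be left there
- pusher_white (a joint): travel of the white pusher in the same kind of lane: already latched at 0.045, to be left there
- lane_yellow: fixed shelf lane (grey floor 305 x 90 and 8 thick, aluminium side rails, low yellow front lip; rails and lip reach 30 above the table). Same build as the green lane, one bottle in it; leave alone. Origin on the table, 140 behind the lane's front end, mid width; its x axis points along the lane from the front end (robot side) to the rear, z up
- lane_white: fixed shelf lane (grey floor 305 x 90 and 8 thick, aluminium side rails, low white front lip; rails and lip reach 30 above the table). Same build as the green lane, two bottles in it; leave alone. Origin on the table, 140 behind the lane's front end, mid width; its x axis points along the lane from the front end (robot side) to the rear, z up
- syrup1_mid (a point): bystander: small round red syrup bottle with white cap and paper label, diameter 42, height 95, 90 g; point at its centre, half-way up. Stands in the white lane
- syrup2_mid (a point): bystander: small round red syrup bottle with white cap and paper label, diameter 42, height 95, 90 g; point at its centre, half-way up. Stands in the white lane
- syrup3_mid (a point): bystander: small round red syrup bottle with white cap and paper label, diameter 42, height 95, 90 g; point at its centre, half-way up. Stands in the yellow lane
- pills_mid (a point): bystander: white pill jar with blue label, diameter 48, height 75, on the table to the left of the lanes; point at its centre
- carton_mid (a point): bystander: blue carton 50 x 90 x 32 lying on the table to the right of the lanes; point at its centre
- drops_mid (a point): bystander: amber dropper bottle, diameter 36, height 70, on the table at the near right of the lanes; point at its centre

How it is judged:
On the way, in this order (a step that is already met when the one before it is completed fails the run):
1. the green pusher is pushed well past its catch pin (beyond 55 mm of travel) (value of joint pusher_green above 0.055 m), for 0.05 s.
2. it is let go and has come back onto the pin (40 to 50 mm of travel, pin down), untouched (value of joint pusher_green between 0.04 and 0.05 m and value of joint pin_green below 0.004 m and contact force between each of the fingers, the arm and lane_green below 0.1 N), for 0.3 s.
At the end, for the whole second after the job is handed in: The green pusher rests latched on its pin at 45 mm of travel (40 to 50 mm), pin down (lift under 4 mm), at rest; the yellow pusher is forward (within 8 mm), the white one still latched (38 to 52 mm), and every bottle, jar and carton is within 20 mm of where it stood (value of joint pusher_green between 0.04 and 0.05 m and value of joint pin_green below 0.004 m and velocity of joint pusher_green between -0.01 and 0.01 m/s and value of joint pusher_yellow below 0.008 m and value of joint pusher_white between 0.038 and 0.052 m and not (distance of syrup1_mid from where it was at the start of the episode above 0.02 m) and not (distance of syrup2_mid from where it was at the start of the episode above 0.02 m) and not (distance of syrup3_mid from where it was at the start of the episode above 0.02 m) and not (distance of pills_mid from where it was at the start of the episode above 0.02 m) and not (distance of carton_mid from where it was at the start of the episode above 0.02 m) and not (distance of drops_mid from where it was at the start of the episode above 0.02 m)); the robot touches nothing.
It fails at once if the green pusher is pinched or touched on its edges, back or bar (over 3 N) (contact force between any of the fingers, the arm and green_back above 3 N).
It fails at once if the green lane's catch or its pin is touched (over 1 N) (contact force between any of the fingers, the arm and tower_green above 1 N).
It fails at once if the yellow or white pusher is moved (over about 8 mm) (value of joint pusher_yellow above 0.008 m or value of joint pusher_white above 0.053 m or value of joint pusher_white below 0.037 m).
It fails at once if a bottle, jar or carton is lifted, knocked or moved (over 20 mm) (distance of any of syrup1_mid, syrup2_mid, syrup3_mid, pills_mid, carton_mid, drops_mid from where it was at the start of the episode above 0.02 m).
It also fails if it takes over 32 s, if anything falls off the work surface, if the arm or the gripper's body presses on something with over 40 N, if the wrist force passes 120 N, or if a joint passes its speed limit or range.

### The arm

A 7-joint arm with a two-finger parallel gripper is mounted at the origin on the work surface. World frame = base frame: x ahead of the robot, y to its left, z up, the work surface at z = 0. Lengths are in m, angles in rad, forces in N, time in s.
With the tool pointing down it reaches from about 0.35 to 0.9 m from the base axis. Payload 8.1 kg.
Tool frame: the origin (TCP) lies midway between the tips of the shut fingers; the grasp point (between the pads) lies 19 mm behind it; x points along the fingers, z is the direction in which the jaws open and shut, and the axes are right-handed (so a half turn about x gives the same grasp; the last joint's range is limited). The gripper opens to 92 mm and grips with 3 to 60 N. Pads are 19 mm wide; open, the fingers measure 130 mm over their backs; the gripper's body (75 mm by 190 mm) begins 47 mm behind the grasp point.
Start: joints at [1.122, 0.434, 0.025, 1.573, -0.012, 1.134, -0.075], TCP at [0.212, -0.588, 0.227] pointing down, gripper open.
Joint ranges: [-2.62, 2.62], [-0.44, 2.09], [-1.27, 1.32], [0.08, 2.57], [-1.32, 4.46], [0.12, 2], [-2.74, 2.74]. Speed limits (rad/s): [2.22, 2.22, 3.01, 3.01, 3.14, 3.14, 3.14].

### API

Orientations are given as a rotation vector (axis times angle).
In Python, from cell import arm gives the robot as it stands. The module is installed in compiled form; this text tells all that it offers.
- The arm moves only by the tool move_arm, never from a script. Its argument "steps" is text: rows parted by semicolons, each of 5 numbers parted by spaces: the shift along the tool's x, y, z in m, then the turn about the tool's x in rad, then the closure in counts, from 0 (fully open) to 255 (shut). A call has 1 to 10 rows; each row is the pose to reach, as a shift and turn from the pose commanded when the call began, along the tool's axes at that moment; what a row does not reach only later rows make up. A row lasts 1/12 s, in which the tool goes at most 41.7 mm and 7.16 degrees, less where a joint would pass 70% of its speed; a pose out of reach is approached as far as the arm can. A call with a gripper value outside its range is refused whole. The fingers move at their own pace and stop on an object; "squeeze" is the grip in N (left out, the last holds). Time passes only in rows, so rows that repeat a pose let the fingers close. It gives the time, the measured TCP pose, the force and the opening at its end, in the units of the state.
- arm.observe(): the state, without advancing time (a new reading comes with each control period).
- arm.get_image(name): name is "side" or "top"; returns a dict with "img" (480x640x3 uint8, blue, green, red), "z_map" (480x640 float32, m along the optical axis (not along the pixel's ray), 0 where there is no reading), "vfov" (degrees; the focal length in pixels is half the picture's height over the tangent of half this angle, whatever the lens; pixels are square), "cx", "cy" (the principal point, pixels), "k1" (the pictures are not rectified: a ray, as slopes to the right and down, at radius r is drawn at 1 + k1 r^2 times it, then the intrinsics apply), "extrinsics" (4x4, takes a point from camera to world coordinates). Camera axes: x right, y up, looking along -z (the intrinsics and any distortion apply to the point x, -y, -z); pixel columns grow to the right and rows downward; lengths in m; the calibration is good to about 2 mm. A picture is of the moment at which its call begins.
- arm.sign_off(): hands the job in, once; it reports no verdict.
The state is a dict: "clock": time; "joints": joint angles; "dq": joint speeds; "joint_efforts": joint torques, N m; "position": TCP position; "ee_rot": TCP orientation; "force": force on the tool from outside, world axes, zero at the start; "ft_torque": the same for the moment, N m; "width": opening from 0.0 (shut) to 1.0 (fully open).
Only numpy, scipy, OpenCV 4.12 (cv2) and the standard library are available. Lean on these libraries where they do the work, as an engineer would, in place of code of your own. Each camera call takes 0.05 s, during which the arm holds its last target.

## Working session

There is one attempt and no reset: what is moved stays moved. The work goes in short steps, Python scripts to look and compute and a tool call to move; the robot and the scene stay as the last step left them, time stands still between calls to the robot, and variables do not carry over. Pictures are saved under pics/ and viewed, and the job is handed in when it is done.

Besides the shell and the picture viewer there is one more tool, called as name(argument=value, ...) on one line, values as JSON. move_arm: Moves the arm, as the interface text tells. Its arguments: {"type":"object","properties":{"steps":{"type":"string"},"squeeze":{"type":"number"}},"required":["steps"]}

```bash
mkdir -p pics; cat > h.py <<'E'
import numpy as np, cv2
from cell import arm
from scipy.spatial.transform import Rotation as R
def world(d,u,v,z=None):
    f=240/np.tan(np.radians(d['vfov'])/2)
    p=np.array([(u-d['cx'])/f,(v-d['cy'])/f]);s=p.copy()
    for _ in range(20): s=p/(1+d['k1']*(s@s))
    if z is None: z=d['z_map'][int(round(v)),int(round(u))]
    c=np.array([s[0]*z,-s[1]*z,-z,1]); return (np.array(d['extrinsics'])@c)[:3]
E
python3 - <<'E'
from h import *
import pickle
for n in('side','top'):
    d=arm.get_image(n); cv2.imwrite(f'pics/{n}0.png',d['img']); pickle.dump(d,open(n+'0.pkl','wb'))
    print(n,d['vfov'],d['cx'],d['cy'],d['k1'],np.round(d['extrinsics'],3).tolist())
s=arm.observe(); print(s); print(R.from_rotvec(s['ee_rot']).as_matrix().round(3))
E
```

```text
side 54.62712817237605 327.62010644332423 241.13577491989557 -0.10706380565083352 [[-0.876, 0.343, -0.34, 0.231], [-0.483, -0.618, 0.62, 0.533], [0.003, 0.707, 0.707, 0.693], [0.0, 0.0, 0.0, 1.0]]
top 57.128933099882985 315.7264334609384 237.72447319339918 -0.03221244572362403 [[-0.011, 0.996, -0.093, 0.44], [-1.0, -0.011, 0.002, -0.01], [0.001, 0.093, 0.996, 0.918], [0.0, 0.0, 0.0, 1.0]]
{'clock': 0.1, 'joints': array([ 1.12243879,  0.43515051,  0.02499273,  1.57398668, -0.01159014,
        1.1339831 , -0.07506905]), 'dq': array([-0.00083058, -0.00169631,  0.0006251 , -0.00213043, -0.00097083,
       -0.00061956,  0.00040764]), 'joint_efforts': array([ 4.07061365e-03, -6.69121456e+01,  9.88758914e-01, -3.15144932e+01,
       -6.03907532e-02,  3.74355423e-02,  1.15169355e-04]), 'position': array([ 0.21160617, -0.58761812,  0.22603292]), 'ee_rot': array([ 0.95160069,  1.35438522, -0.95048647]), 'force': array([ 0.7621006 , -0.00348585, -0.26058921]), 'ft_torque': array([-0.01429093,  0.0188062 , -0.01117967]), 'width': 1.0013366710291238}
[[-0.001  0.941  0.339]
 [ 0.001  0.339 -0.941]
 [-1.    -0.    -0.001]]
```

View pics/side0.png

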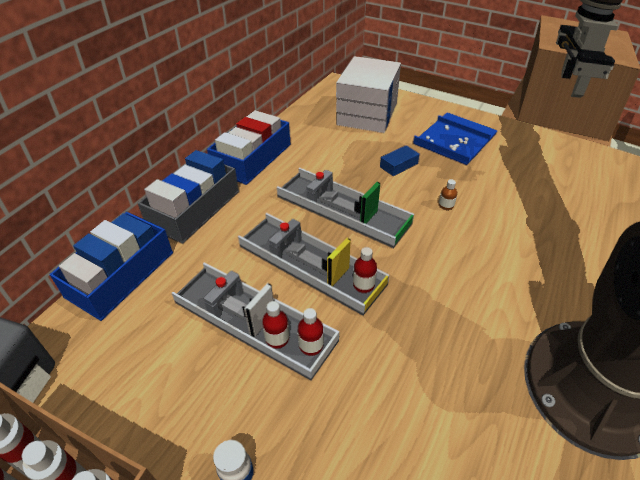

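View pics/top0.png

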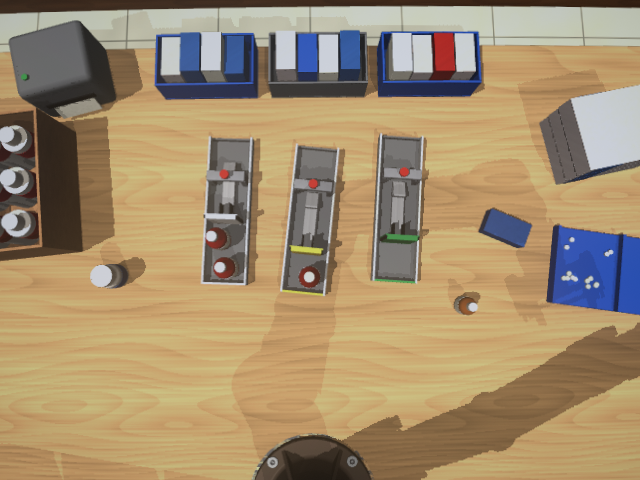

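```bash
python3 - <<'E'
from h import *
import pickle
d=pickle.load(open('top0.pkl','rb'))
c=d['img'][125:295,340:490]; cv2.imwrite('pics/c0.png',cv2.resize(c,None,fx=3.5,fy=3.5,interpolation=cv2.INTER_CUBIC))
d=pickle.load(open('side0.pkl','rb'))
c=d['img'][160:250,270:420]; cv2.imwrite('pics/c1.png',cv2.resize(c,None,fx=5,fy=5,interpolation=cv2.INTER_CUBIC))
E
```

```text
(no output)
```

View pics/c0.png

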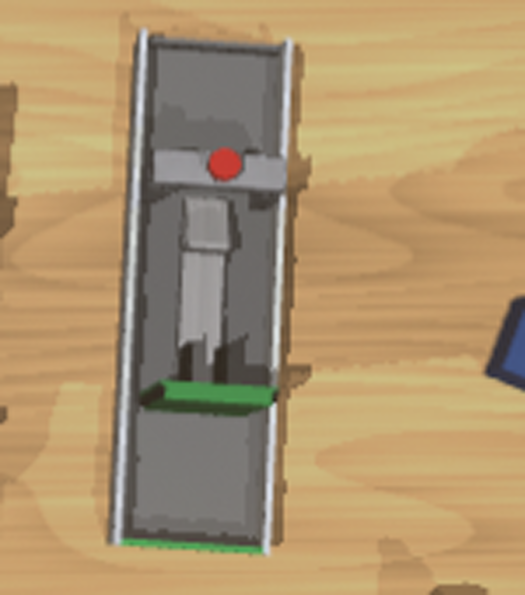

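View pics/c1.png

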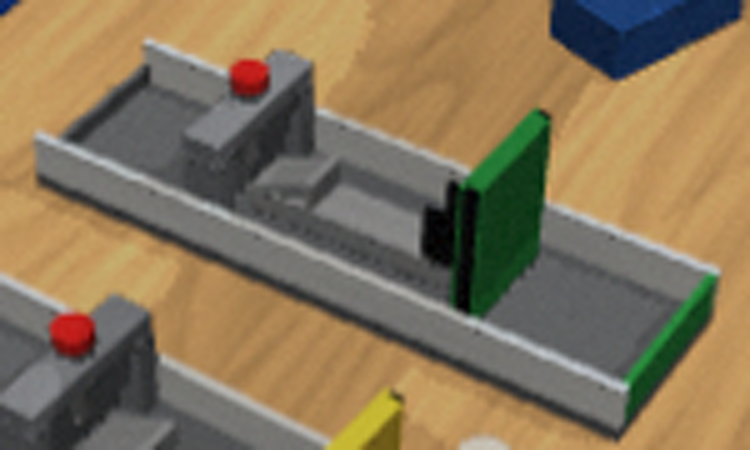

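```bash
cat >> h.py <<'E'
def plane(d,u,v,h):
    a=world(d,u,v,1.0);b=world(d,u,v,2.0); t=(h-a[2])/(b[2]-a[2]); return a+t*(b-a)
E
python3 - <<'E'
from h import *
import pickle
d=pickle.load(open('top0.pkl','rb')); sd=pickle.load(open('side0.pkl','rb'))
P=lambda x,y,h,o=(340,125),s=3.5,dd=d: plane(dd,(x+.5)/s-.5+o[0],(y+.5)/s-.5+o[1],h).round(4)
for n,a in dict(LR=(143,32,.03),LF=(115,544,.03),RR=(290,42,.03),RF=(267,551,.03),knob=(225,164,.076),pl=(163,398,.088),pr=(275,404,.088),plb=(165,383,.088),prb=(277,388,.088)).items(): print(n,P(*a))
print('side')
S=lambda x,y,h: P(x,y,h,(270,160),5,sd)
for n,a in dict(LR=(38,135,.03),LF=(628,387,.03),RR=(150,42,.03),RF=(717,275,.03),knob=(250,68,.076),pl=(480,190,.088),pr=(546,115,.088)).items(): print(n,S(*a))
# depth cloud of plate (both cameras), green pixels
for n,dd in(('top',d),('side',sd)):
    hsv=cv2.cvtColor(dd['img'],cv2.COLOR_BGR2HSV)
    m=(hsv[...,0]>45)&(hsv[...,0]<80)&(hsv[...,1]>120)
    q=np.array([world(dd,u,v) for v,u in zip(*np.nonzero(m)) if dd['z_map'][v,u]>0])
    q=q[(q[:,2]>.03)&(q[:,0]>.2)&(q[:,0]<.8)]
    print(n,len(q),q.min(0).round(3),q.max(0).round(3),np.median(q,0).round(3))
    np.save(n+'q.npy',q)
E
```

```text
LR [ 0.7379 -0.1486  0.03  ]
LF [ 0.4362 -0.1248  0.03  ]
RR [ 0.7311 -0.2358  0.03  ]
RF [ 0.4311 -0.2121  0.03  ]
knob [ 0.6464 -0.1852  0.076 ]
pl [ 0.5147 -0.1451  0.088 ]
pr [ 0.5108 -0.2057  0.088 ]
plb [ 0.5229 -0.1464  0.088 ]
prb [ 0.5195 -0.2071  0.088 ]
side
LR [ 0.7359 -0.1478  0.03  ]
LF [ 0.4346 -0.1266  0.03  ]
RR [ 0.7284 -0.234   0.03  ]
RF [ 0.4279 -0.209   0.03  ]
knob [ 0.6452 -0.1857  0.076 ]
pl [ 0.5145 -0.1456  0.088 ]
pr [ 0.5115 -0.2042  0.088 ]
top 111 [ 0.431 -0.202  0.031] [ 0.521 -0.136  0.093] [ 0.517 -0.173  0.089]
side 418 [ 0.204 -0.637  0.03 ] [0.561 0.201 0.403] [ 0.512 -0.171  0.068]
```

move_arm(steps="0 0.025 -0.02 0 255;0 0.05 -0.04 0.1 255;0 0.075 -0.06 0.2 255;0 0.1 -0.08 0.3 255;0 0.125 -0.1 0.4 255;0 0.15 -0.12 0.423 255;0 0.175 -0.14 0.423 255;0 0.19 -0.155 0.423 255;0 0.19 -0.155 0.423 255;0 0.19 -0.155 0.423 255", squeeze=10)

```text
clock: 0.93
position: [0.3386, -0.3767, 0.2266]
ee_rot: [1.264, 1.173, -1.264]
force: [0.1, -0.2, -0.2]
width: 0.326
```

```bash
cat > st.py <<'E'
from h import *
s=arm.observe(); M=R.from_rotvec(s['ee_rot']).as_matrix()
print(s['clock'],s['position'].round(4),s['force'].round(2),s['width']);print(M.round(4))
ax=np.array([.997,-.0775,0]);f=np.array([.513,-.1745,.05])
for n,o in(('stand45',-.045),):
    print(n,(M.T@(f+ax*o-s['position'])).round(4))
E
python3 st.py
```

```text
0.9333 [ 0.3386 -0.3767  0.2266] [ 0.13 -0.17 -0.21] 0.3255261139475926
[[-2.000e-04  9.972e-01 -7.440e-02]
 [ 3.000e-04 -7.440e-02 -9.972e-01]
 [-1.000e+00 -2.000e-04 -3.000e-04]]
stand45 [ 0.1767  0.1139 -0.2147]
```

move_arm(steps="0 0.02 -0.035 0 255;0 0.04 -0.07 0 255;0 0.06 -0.105 0 255;0 0.08 -0.14 0 255;0 0.1 -0.175 0 255;0 0.114 -0.2 0 255;0 0.114 -0.2145 0 255;0 0.114 -0.2145 0 255;0 0.114 -0.2145 0 255;0 0.114 -0.2145 0 255")

```text
clock: 1.77
position: [0.4676, -0.1749, 0.2266]
ee_rot: [1.267, 1.17, -1.269]
force: [0.3, 0.6, -0.4]
width: 0.003
```

```bash
python3 st.py
```

```text
1.7667 [ 0.4676 -0.1749  0.2266] [ 0.27  0.61 -0.37] 0.0029960880588475545
[[-6.000e-04  9.968e-01 -7.980e-02]
 [-9.000e-04 -7.980e-02 -9.968e-01]
 [-1.000e+00 -5.000e-04  9.000e-04]]
stand45 [ 0.1765  0.0003 -0.0041]
```

Fingers shut, position right. Descend to z≈0.05, correcting 4 mm sideways.

move_arm(steps="0.03 0 -0.004 0 255;0.06 0 -0.004 0 255;0.09 0 -0.004 0 255;0.12 0 -0.004 0 255;0.145 0 -0.004 0 255;0.16 0 -0.004 0 255;0.17 0 -0.004 0 255;0.175 0 -0.004 0 255;0.176 0 -0.004 0 255;0.176 0 -0.004 0 255")

```text
clock: 2.6
position: [0.4688, -0.1695, 0.0512]
ee_rot: [1.267, 1.17, -1.266]
force: [0.2, -0.0, -0.1]
width: 0.011
```

```bash
python3 st.py; python3 - <<'E'
from h import *
d=arm.get_image('side'); c=d['img'][130:260,250:450]; cv2.imwrite('pics/c2.png',cv2.resize(c,None,fx=4,fy=4,interpolation=cv2.INTER_CUBIC))
E
```

```text
2.6 [ 0.4688 -0.1695  0.0512] [ 0.18 -0.03 -0.13] 0.011018904622043973
[[ 6.000e-04  9.969e-01 -7.810e-02]
 [-5.000e-04 -7.810e-02 -9.969e-01]
 [-1.000e+00  7.000e-04  4.000e-04]]
stand45 [ 0.0012 -0.0006  0.0015]
```

View pics/c2.png

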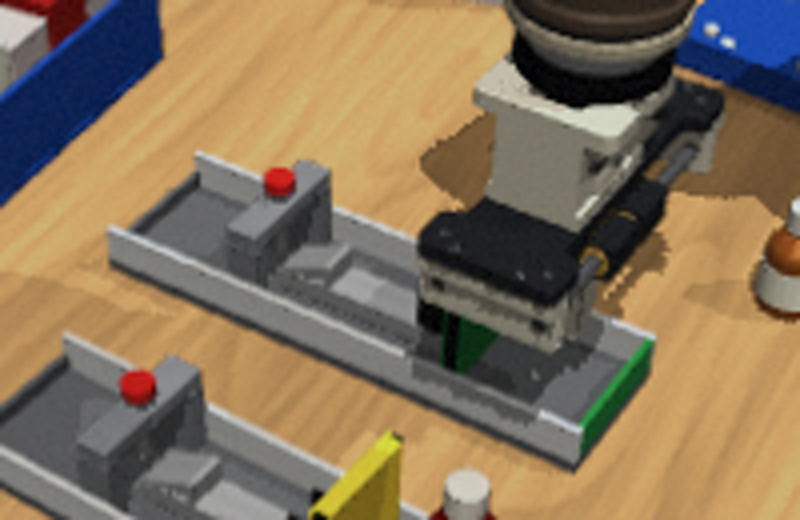

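The gripper stands in front of the plate (plate at about (470,335) in the crop), above the rails, with the body clear. Now the push: contact is expected at about 35 mm, so 68 mm of travel is about 103 mm.

move_arm(steps="0 0.012 0.001 0 255;0 0.024 0.001 0 255;0 0.03 0.001 0 255;0 0.036 0.001 0 255;0 0.042 0.001 0 255;0 0.046 0.001 0 255;0 0.046 0.001 0 255")

```text
clock: 3.23
position: [0.5145, -0.1734, 0.0508]
ee_rot: [1.266, 1.172, -1.266]
force: [-3.5, -0.0, 2.1]
width: 0.006
```

```bash
python3 st.py
```

```text
3.2333 [ 0.5145 -0.1734  0.0508] [-3.53 -0.04  2.11] 0.005867638502060316
[[-4.00e-04  9.97e-01 -7.72e-02]
 [-2.00e-04 -7.72e-02 -9.97e-01]
 [-1.00e+00 -3.00e-04  2.00e-04]]
stand45 [ 0.0008 -0.0464  0.0012]
```

move_arm(steps="0 0.01 0.001 0 255;0 0.02 0.001 0 255;0 0.03 0.001 0 255;0 0.04 0.001 0 255;0 0.048 0.001 0 255;0 0.055 0.001 0 255;0 0.06 0.001 0 255;0 0.06 0.001 0 255;0 0.06 0.001 0 255")

```text
clock: 3.98
position: [0.5723, -0.1787, 0.0496]
ee_rot: [1.265, 1.175, -1.268]
force: [-5.0, 0.4, -4.2]
width: 0.008
```

```bash
python3 st.py; python3 - <<'E'
from h import *
d=arm.get_image('side'); c=d['img'][130:260,250:450]; cv2.imwrite('pics/c3.png',cv2.resize(c,None,fx=4,fy=4,interpolation=cv2.INTER_CUBIC))
E
```

```text
3.9833 [ 0.5723 -0.1787  0.0496] [-4.96  0.44 -4.23] 0.0077132612546924875
[[-3.50e-03  9.97e-01 -7.72e-02]
 [ 6.00e-04 -7.72e-02 -9.97e-01]
 [-1.00e+00 -3.50e-03 -3.00e-04]]
stand45 [-0.     -0.1045  0.0004]
```

View pics/c3.png

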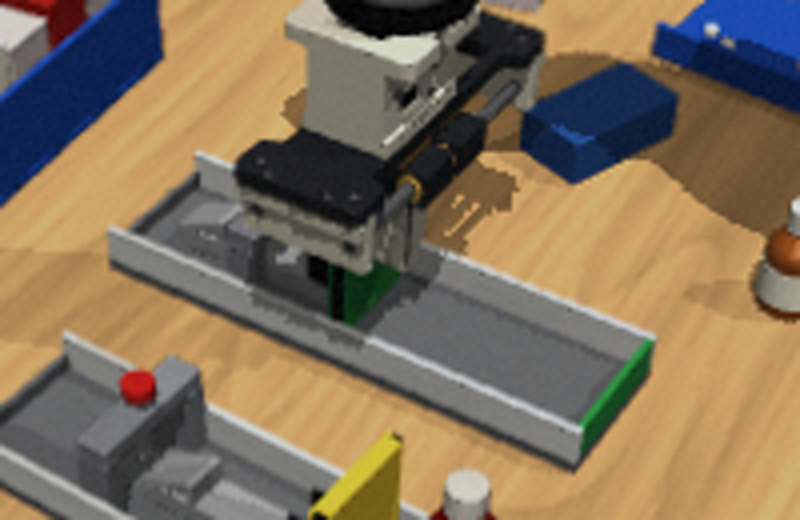

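Travel is about 69 mm (TCP 59 mm past the rest face plus half the finger depth). The force of 5 N fits the spring with the pin already down. Now retreat.

move_arm(steps="0 -0.01 0 0 255;0 -0.02 0 0 255;0 -0.032 0 0 255;0 -0.044 0 0 255;0 -0.055 0 0 255;0 -0.062 0 0 255;0 -0.065 0 0 255;0 -0.065 0 0 255")

```text
clock: 4.7
position: [0.5094, -0.1741, 0.0512]
ee_rot: [1.266, 1.171, -1.265]
force: [0.7, 0.1, -0.8]
width: 0.005
```

```bash
python3 st.py; python3 - <<'E'
from h import *
d=arm.get_image('side'); c=d['img'][130:260,250:450]; cv2.imwrite('pics/c4.png',cv2.resize(c,None,fx=4,fy=4,interpolation=cv2.INTER_CUBIC))
E
```

```text
4.7 [ 0.5094 -0.1741  0.0512] [ 0.7   0.12 -0.78] 0.004678591075841801
[[ 1.10e-03  9.97e-01 -7.74e-02]
 [-3.00e-04 -7.74e-02 -9.97e-01]
 [-1.00e+00  1.20e-03  2.00e-04]]
stand45 [ 0.0011 -0.0413  0.0002]
```

View pics/c4.png

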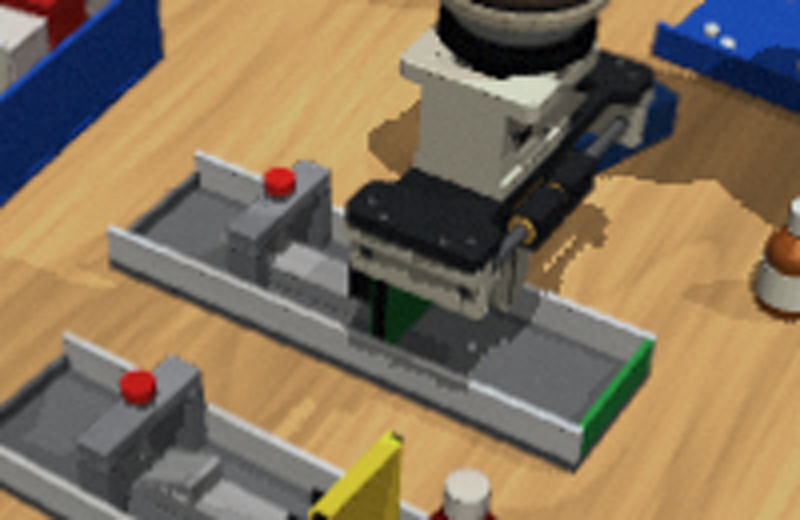

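The plate stays at mid travel (lower edge about (380,335)) with the fingers off it and the knob down. Retreat upward and check.

move_arm(steps="0 -0.01 0 0 255;-0.03 -0.02 0 0 255;-0.06 -0.02 0 0 255;-0.09 -0.02 0 0 255;-0.12 -0.02 0 0 255;-0.15 -0.02 0 0 255;-0.17 -0.02 0 0 255;-0.18 -0.02 0 0 255;-0.18 -0.02 0 0 255;-0.18 -0.02 0 0 255")

```text
clock: 5.58
position: [0.4891, -0.1723, 0.23]
ee_rot: [1.266, 1.172, -1.266]
force: [-0.1, 0.7, -1.1]
width: 0.007
```

move_arm(steps="0 -0.02 0.03 0 255;0 -0.04 0.06 0 255;0 -0.06 0.09 0 255;0 -0.07 0.12 0 255;0 -0.08 0.15 0 255;0 -0.08 0.18 0 255;0 -0.08 0.2 0 255;0 -0.08 0.2 0 255;0 -0.08 0.2 0 255")

```text
clock: 6.33
position: [0.3929, -0.366, 0.2285]
ee_rot: [1.268, 1.174, -1.269]
force: [0.3, 0.6, 0.5]
width: 0.006
```

```bash
python3 st.py; python3 - <<'E'
from h import *
d=arm.get_image('top'); cv2.imwrite('pics/top5.png',d['img']);
d=arm.get_image('side'); c=d['img'][160:250,270:420]; cv2.imwrite('pics/c5.png',cv2.resize(c,None,fx=5,fy=5,interpolation=cv2.INTER_CUBIC))
E
```

```text
6.3333 [ 0.3929 -0.366   0.2285] [0.34 0.62 0.46] 0.006452392883120657
[[-0.003   0.9968 -0.0795]
 [ 0.0019 -0.0795 -0.9968]
 [-1.     -0.0031 -0.0017]]
stand45 [ 0.1786  0.0601 -0.2   ]
```

View pics/top5.png

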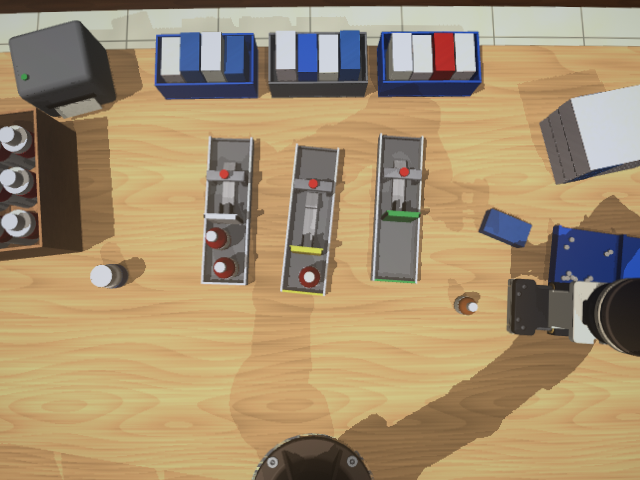

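View pics/c5.png

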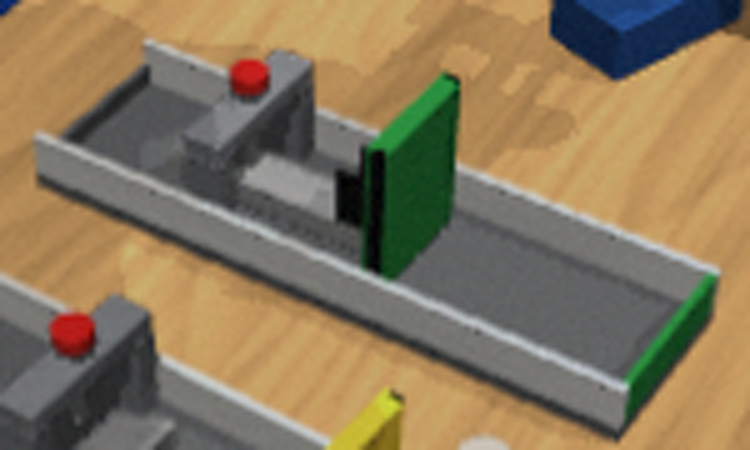

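The plate has moved back (top corners now about (388,152) and (457,82) in the crop), the knob is down at (250,77) as at the start, and everything else stands where it was.

```bash
python3 - <<'E'
from h import *
import pickle
d=pickle.load(open('side0.pkl','rb'))
for x,y,o in((388,152,(.5145,-.1456)),(457,80,(.5115,-.2042))):
    p=plane(d,(x+.5)/5-.5+270,(y+.5)/5-.5+160,.088); print(p.round(4),np.dot(p[:2]-o,(.997,-.0775)).round(4))
print(arm.sign_off())
E
```

```text
[ 0.5585 -0.1492  0.088 ] 0.0441
[ 0.5551 -0.2077  0.088 ] 0.0438
the job is handed in; nothing more can be done
None
```

The green pusher is latched on its catch pin at about 44 mm of travel. I pushed its front face with the shut fingertips to about 69 mm, then backed off so it sprang back onto the pin. The job was handed in at about 6.4 s.

- **Latch:** the last pictures put the plate at 43.8 and 44.1 mm, measured at its two top corners. The red knob is back at its starting height, so the pin is down.
- **Other goods:** the yellow and white pushers, the bottles, the jar and the carton look unmoved in the top picture. I compared these by eye and did not measure them.
- **Arm:** it is parked clear of the lanes at 0.23 m height. The wrist reads under 1 N, about the same as at the start, so nothing is being touched.

No check failed or disagreed.

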